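# Hook the tappet tray out to its stop

### The arm

A 6-joint arm with a two-finger parallel gripper is mounted at the origin on a cart in front of the work surface, level with it; the furniture and walls round the work are solid. World frame = base frame: x ahead of the robot, y to its left, z up, the work surface at z = 0. Lengths are in m, angles in rad, forces in N, time in s.
With the tool pointing down it reaches from about 0.35 to 0.725 m from the base axis. Payload 6 kg.
Tool frame: the origin (TCP) lies midway between the tips of the shut fingers; the grasp point (between the pads) lies 19 mm behind it (env.pinch_z is the distance from the TCP to the grasp point, in m); z points along the fingers, y is the direction in which the jaws open and shut (so a half turn about z gives the same grasp; the last joint's range is limited). The gripper opens to 85 mm and grips with 20 to 120 N. Pads are 22 mm wide; open, the fingers measure 114 mm over their backs; the gripper's body (76 mm by 85 mm) begins 54 mm behind the grasp point. The pads swing forward as they close: fully open they stand 13 mm farther back than shut.
Start: joints at [1.594, 0.04, 0.085, 0, -1.615, -0.334], TCP at [0.183, 0.571, 0.231] pointing down, gripper open.
Joint ranges: [-2.56, 2.56], [-1.29, 2.01], [-1.08, 1.49], [-3.29, 1.98], [-2.81, -0.18], [-2.99, 2.99]. Speed limits (rad/s): [2.57, 2.57, 3.01, 3.14, 3.14, 3.14].

### API

Orientations are given as a rotation vector (axis times angle).
In Python, from rig import env, camera gives the robot as it stands. The module is installed in compiled form; this text tells all that it offers.
- The arm moves only by the tool arm_command, never from a script. Its argument "series" is one flat list of numbers, 5 for each row, row after row: the shift along the tool's x, y, z in cm, then the turn about the tool's z in rad, then the gripper command: -1 is shut, 1 is fully open, values between are in proportion. In form: [x, y, z, turn, grip, x, y, z, turn, grip, ...]. A call has exactly 10 rows; each row shifts and turns the commanded pose from where the row before left it, along the tool's axes as they then stand; what a row does not reach is not made up. A row lasts 1/10 s, in which the tool goes at most 50 mm and 8.59 degrees, less where a joint would pass 70% of its speed; a pose out of reach is approached as far as the arm can. A call with a gripper value outside its range is refused whole. The fingers move at their own pace and stop on an object; the grip force is fixed at half the most. Time passes only in rows, so rows that do not move let the fingers close, or fill a call up. It gives the time, the measured TCP pose, the force and the opening at its end, in the units of the state.
- env.state(): the state, without advancing time (a new reading comes with each control period).
- camera(name): name is "scene" or "side" or "wrist"; returns a dict with "frame" (480x640x3 uint8, red, green, blue), "mtx" (3x3 intrinsics, pixels), "world_from_camera" (4x4, takes a point from camera to world coordinates); the wrist camera has in their place "mount" (4x4, takes a point from camera to tool coordinates, whose origin is the TCP and whose axes are the flange's). Camera axes: x right, y up, looking along -z (the intrinsics and any distortion apply to the point x, -y, -z); pixel columns grow to the right and rows downward; lengths in m; the calibration is good to about 2 mm. The wrist camera is an equidistant fisheye: a pixel r from the principal point sees the ray r / f radians off the axis. A picture is of the moment at which its call begins: read the wrist's pose just before it. There is no depth.
- env.sign_off(): hands the job in, once; it reports no verdict.
The state is a dict: "time_s": time; "joint_pos": joint angles; "qd": joint speeds; "joint_torque": joint torques, N m; "ee_pos": TCP position; "eef_rot": TCP orientation; "contact_force": force on the tool from outside, world axes, zero at the start; "wrist_torque": the same for the moment, N m; "gripper_width": finger opening in m.
Only numpy, scipy, OpenCV 4.12 (cv2) and the standard library are available. Lean on these libraries where they do the work, as an engineer would, in place of code of your own. Each camera call takes 0.05 s, during which the arm holds its last target. There are 200 camera calls.

### The job

The fitter needs the tappets from the blue drawer unit. Take the red-handled hook from its rest, put its tip down into the finger hole of the tray's orange lip and pull the tray out until it is felt to press firmly against the rubber nose of its stop screw for a moment, gently, without jerking or straining anything; then put the hook back in its rest, leaving the tray drawn out. Touch the tray with the hook only, and leave the drawer unit's spark plug and the other things lying about where they are.

Things in the scene. Friction and masses are not known exactly. Their poses are not given: they have to be found in the camera images.
- drawer_unit: low blue sheet-metal drawer unit, 200 wide (y) x 160 deep (x) x 88 high, fixed to the bench; two steel runners (18 high) stick out 110 mm in front of it. Origin: centre of its underside. Its +x points to its back; the tray comes out along its -x. Front opening at x = -80 mm in its frame.
- tray: grey tray, tappets fixed in its pockets, sliding along the unit's x. Its frame is the unit's frame carried along: its x in the unit's frame is minus the distance it is out (0 = shut; starts 0 to 8 mm out). Front plate 186 wide, face 86 mm in front of this origin, 22 to 67 mm above the bench. It drags with a steady 4 N or so and stays where it is left.
- tray_hole (a point): centre of the round finger hole (16 mm, right through) in the top surface of the tray's orange lip, 67 mm above the bench. The lip is level, 8 thick, 46 wide (y), 36 deep (x), the hole in its middle; the space below it is free. Axes as the drawer unit's; moves with the tray.
- stop (a point): stop bracket on the right (-y) runner, top 48 mm above the bench; this point: its face to the tray, at the screw's axis. Its rubber-nosed brass screw points at the tray front; its length varies and is not measured: the tray meets the nose 70 to 88 mm out, and the pull then rises steeply (several N per mm) above the drag. Firm is 5 to 15 N above the drag; over 22 N on the nose is too much.
- hook: pull hook lying level in its rest. Origin: centre of its red handle, a bar 80 long (x) x 16 wide (y) x 22 high (z), 55 mm above the bench in the rest; grip it here across its width. An 8 mm steel rod goes on from the handle's front along its +x to 85 mm ahead of the origin and there turns straight down. 100 to 160 g.
- hook_tip (a point): lower end of the hook's down-turned tip (8 mm diameter, round end), 85 mm ahead of and 26 mm below the handle's centre in the hook's own axes (x along the handle to the tip, z up).
- rest: hook rest fixed to the bench: black base 110 x 60 x 8 mm, two steel cradles 8 thick, 34 mm ahead of and behind the middle. Origin: centre of its underside; x along the hook to its tip. The handle lies on seats 44 mm above the bench between cheeks 24 mm apart (tops 54 mm above the bench); 60 mm of it are free between the cradles.
- spark_plug: spark plug lying loose on top of the drawer unit, 70 x 24 x 20 mm. Leave alone.
- spring: dark valve spring standing upright, 29 mm diameter, 46 high, origin at its foot. Leave alone.
- tin: round tin with a green band, 70 mm diameter, 42 high, origin at its underside. Leave alone.
- tappet: steel tappet (small cup), 34 mm diameter, 26 high, standing loose, origin at its underside. Leave alone.
Mind the look-alikes: they are no part of the job. There is more than one size of the hook; the job needs the larger. Of the things that look like the rest, take the one that is farthest to the robot's left at the start.

How it is judged:
On the way, in this order (a step that is already met when the one before it is completed fails the run):
1. the hook's tip is down in the finger hole of the tray's lip, at least 6 mm below its top surface (horizontal distance between hook_tip and tray_hole below 0.008 m and z of hook_tip in the frame of tray_hole between -0.035 and -0.006 m), for 0.2 s.
2. the hook holds the tray firmly against its stop screw (over 3 N on the screw for 0.3 s) (contact force between tray and drawer_unit above 3 N and contact force between hook and tray above 3 N and horizontal distance between hook_tip and tray_hole below 0.01 m), for 0.3 s.
At the end, for the whole second after the job is handed in: the tray is left more than 65 mm out and at rest (it met its stop between 70 and 88 mm out), and the hook lies still and level in the cradles of its rest as at the start, tip the same way (handle centre within 10 mm along and 6 mm across, 51 to 59 mm above the bench) (x of tray in the frame of drawer_unit below -0.065 m and x of hook in the frame of rest between -0.01 and 0.01 m and y of hook in the frame of rest between -0.006 and 0.006 m and z of hook in the frame of rest between 0.051 and 0.059 m and angle between the x axis of hook and the x axis of rest, either way round below 0.15 rad and x of hook_tip in the frame of rest above 0.05 m and linear speed of hook below 0.02 m/s and linear speed of tray below 0.01 m/s); the robot touches nothing.
It fails at once if the tray is pulled against its stop screw with more than 22 N (contact force between tray and drawer_unit above 22 N).
It fails at once if the hook and the tray press on each other with more than 30 N (contact force between hook and tray above 30 N).
It fails at once if the robot itself touches the tray (contact force between any of the fingers, the arm and tray above 0.5 N).
It fails at once if a thing lying about is disturbed (spark plug, spring, tin or tappet moved more than 20 mm) (distance of any of spark_plug, spring, tin, tappet from where it was at the start of the episode above 0.02 m).
It also fails if it takes over 72 s, if anything falls off the work surface, if the arm or the gripper's body presses on something with over 40 N, if the wrist force passes 120 N, or if a joint passes its speed limit or range.

## Working session

There is one attempt and no reset: what is moved stays moved. The work goes in short steps, Python scripts to look and compute and a tool call to move; the robot and the scene stay as the last step left them, time stands still between calls to the robot, and variables do not carry over. Pictures are saved under pics/ and viewed, about 8 in all and at most 12, crops included, and the job is handed in when it is done.

Besides the shell and the picture viewer there is one more tool, called after ">>>" as a command line: name --argument value ..., lists and objects as JSON in quotes. arm_command: Moves the arm, as the interface text tells. Its arguments: {"type":"object","properties":{"series":{"type":"array"}},"required":["series"]}

```bash
mkdir -p pics; python3 - <<'E'
from rig import env,camera
import cv2,numpy as np
s=env.state();print(s)
for n in("scene","side"):
    c=camera(n);cv2.imwrite(f"pics/{n}0.png",c["frame"][:,:,::-1]);print(n,c["mtx"].round(1).tolist(),c["world_from_camera"].round(4).tolist(), c.keys())
s=env.state();c=camera("wrist");cv2.imwrite("pics/wrist0.png",c["frame"][:,:,::-1]);print(c["mtx"].tolist(),c["mount"].round(4).tolist(),c.keys(),s["ee_pos"],env.pinch_z)
E
```

```text
{'time_s': 0.0, 'joint_pos': array([ 1.59367913e+00,  4.08251094e-02,  8.38010619e-02, -4.54545771e-04,
       -1.61546760e+00, -3.33732632e-01]), 'qd': array([-0.00011533,  0.00015797,  0.00086161, -0.00035387,  0.00091858,
       -0.00024961]), 'joint_torque': array([ 1.20170612e-04, -3.68203712e+01,  3.47417414e+01,  6.93218172e+00,
       -5.49501245e-03, -4.55562414e-06]), 'ee_pos': array([0.18332619, 0.57097234, 0.23026774]), 'eef_rot': array([ 3.10200034e+00, -4.86016614e-01, -2.29555025e-04]), 'contact_force': array([0.86052782, 0.96633429, 0.21572401]), 'wrist_torque': array([-0.02253822, -0.02214142,  0.01326392]), 'gripper_width': 0.08543503662650039}
scene [[570.8, 0.0, 319.5], [0.0, 570.8, 236.8], [0.0, 0.0, 1.0]] [[0.5612, 0.3485, -0.7507, -0.312], [-0.8276, 0.2529, -0.5012, -0.5959], [0.0151, 0.9025, 0.4303, 0.6126], [0.0, 0.0, 0.0, 1.0]] dict_keys(['frame', 'mtx', 'world_from_camera'])
side [[518.9, 0.0, 314.6], [0.0, 518.9, 241.1], [0.0, 0.0, 1.0]] [[0.8434, 0.3375, -0.418, 0.034], [-0.5372, 0.518, -0.6657, -0.9062], [-0.0082, 0.786, 0.6182, 0.9303], [0.0, 0.0, 0.0, 1.0]] dict_keys(['frame', 'mtx', 'world_from_camera'])
[[371.64829954431775, 0.0, 316.3686408545105], [0.0, 371.64829954431775, 237.13326312529657], [0.0, 0.0, 1.0]] [[-0.0001, 0.9585, 0.2851, 0.0717], [1.0, 0.0002, -0.0001, -0.0005], [-0.0001, 0.2851, -0.9585, -0.1423], [0.0, 0.0, 0.0, 1.0]] dict_keys(['frame', 'mtx', 'mount']) [0.18333826 0.57100327 0.23037144] 0.0187
```

View pics/scene0.png

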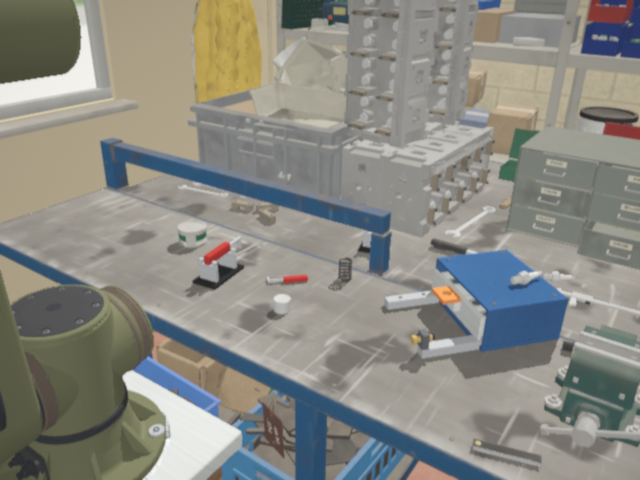

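View pics/side0.png

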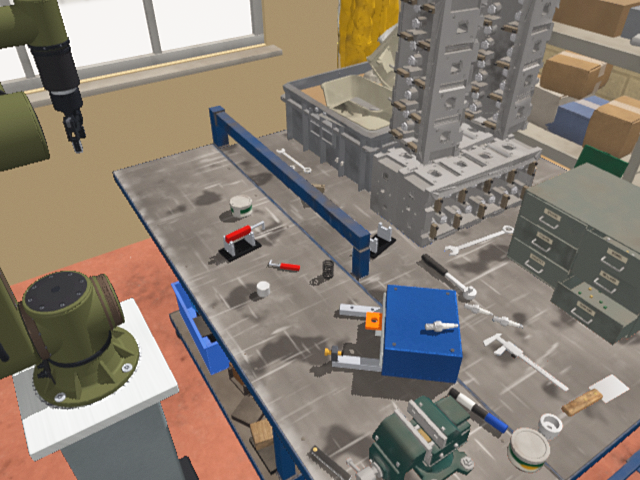

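The scene view shows the large red hook in its rest at about (217,255), the small hook at (290,280), the orange lip at (446,294), the stop at (425,340) and the blue rail behind the hook. The side view shows the hook at (240,235), the lip at (372,320), and another rest at (382,240) behind the rail's leg.

```bash
cat > h.py <<'E'
import numpy as np,cv2
from scipy.spatial.transform import Rotation as R
def ray(c,uv,pose=None):
    K=c["mtx"];uv=np.atleast_2d(uv).astype(float)
    d=np.c_[(uv[:,0]-K[0,2])/K[0,0],(uv[:,1]-K[1,2])/K[1,1]]
    if "mount" in c:
        th=np.linalg.norm(d,axis=1);k=np.where(th>1e-9,np.sin(th)/np.maximum(th,1e-9),1)
        v=np.c_[d[:,0]*k,-d[:,1]*k,-np.cos(th)]
        T=np.eye(4);T[:3,:3]=R.from_rotvec(pose["eef_rot"]).as_matrix();T[:3,3]=pose["ee_pos"];T=T@c["mount"]
    else:
        v=np.c_[d[:,0],-d[:,1],-np.ones(len(d))];T=c["world_from_camera"]
    return T[:3,3],v@T[:3,:3].T
def onz(c,uv,z,pose=None):
    o,v=ray(c,uv,pose);return o+v*((z-o[2])/v[:,2])[:,None]
def mask(f,kind):
    h=cv2.cvtColor(f,cv2.COLOR_RGB2HSV);H,S,V=[h[...,i].astype(int) for i in range(3)]
    return {"red":((H<5)|(H>174))&(S>150)&(V>90),"orange":(H>=7)&(H<18)&(S>180)&(V>180),
     "blue":(H>100)&(H<120)&(S>140)&(V>80)}[kind].astype(np.uint8)
def blobs(m,amin=40):
    n,l,s,c=cv2.connectedComponentsWithStats(m)
    return [(l==i,s[i],c[i]) for i in range(1,n) if s[i,4]>=amin]
def meet(o1,v1,o2,v2):
    A=np.c_[v1,-v2];t=np.linalg.lstsq(A,o2-o1,rcond=None)[0]
    p,q=o1+t[0]*v1,o2+t[1]*v2;return (p+q)/2,np.linalg.norm(p-q)
def rect(m): 
    cs,_=cv2.findContours(m.astype(np.uint8),0,2);return max(cs,key=cv2.contourArea)
E
python3 - <<'E'
from h import *
from rig import env,camera
for n in("scene","side"):
    c=camera(n);f=c["frame"]
    for k,z in(("red",.062),("orange",.067),("blue",.088)):
        for m,s,ce in blobs(mask(f,k),40 if k!="blue" else 1500):
            ct=rect(m);P=onz(c,ct[:,0],z)[:,:2]
            r=cv2.minAreaRect((P*1000).astype(np.float32))
            print(n,k,s.tolist(),ce.round(1),"rect",np.round(r[0]),np.round(r[1]),round(r[2],1), "box",cv2.boxPoints(r).round().tolist())
            if k=="blue":
                ap=cv2.approxPolyDP(cv2.convexHull(ct),4,True)[:,0];print("  ap",ap.tolist(),onz(c,ap,.088)[:,:2].round(3).tolist())
E
python3 -c "
import cv2
a=cv2.imread('pics/scene0.png')
b=cv2.imread('pics/side0.png')
import numpy as np
t=lambda i,x,y:cv2.resize(i[y:y+75,x:x+130],(520,300),interpolation=3)
cv2.imwrite('pics/c1.png',np.vstack([t(a,165,220),t(b,190,195)]))
"
```

```text
scene red [589, 7, 23, 13, 149] [597.1  14.4] rect [9078. 1036.] [2666.  250.] 13.2 box [[7752.0, 853.0], [7809.0, 610.0], [10404.0, 1219.0], [10347.0, 1462.0]]
scene red [606, 127, 34, 11, 194] [624.9 132. ] rect [2088. -362.] [139. 111.] 7.3 box [[2012.0, -316.0], [2026.0, -426.0], [2164.0, -408.0], [2150.0, -298.0]]
scene red [205, 243, 24, 21, 237] [216.5 252.7] rect [457. 177.] [97. 29.] 8.8 box [[407.0, 184.0], [412.0, 156.0], [507.0, 171.0], [503.0, 199.0]]
scene red [284, 276, 23, 7, 119] [294.8 278.6] rect [465. -22.] [20. 46.] 46.0 box [[441.0, -13.0], [474.0, -45.0], [488.0, -31.0], [455.0, 1.0]]
scene blue [437, 252, 130, 98, 6590] [508.6 299.7] rect [ 606. -387.] [320. 197.] 38.0 box [[419.0, -408.0], [540.0, -563.0], [792.0, -366.0], [671.0, -211.0]]
  ap [[506, 252], [566, 301], [556, 337], [482, 349], [438, 260]] [[0.767, -0.334], [0.641, -0.481], [0.518, -0.493], [0.42, -0.408], [0.653, -0.235]]
scene blue [213, 347, 280, 133, 3084] [357.4 420.4] rect [ 181. -287.] [431.  21.] 90.0 box [[170.0, -503.0], [191.0, -503.0], [191.0, -72.0], [170.0, -72.0]]
  ap [[213, 347
[... 446 characters left out ...]
173.] [88. 34.] 9.1 box [[416.0, 183.0], [421.0, 150.0], [508.0, 163.0], [502.0, 197.0]]
side red [280, 263, 20, 8, 111] [289.7 266.6] rect [511. -25.] [21. 50.] 44.9 box [[486.0, -15.0], [521.0, -50.0], [536.0, -35.0], [501.0, 1.0]]
side orange [365, 312, 17, 18, 236] [373.3 320.7] rect [ 573. -292.] [50. 35.] 48.9 box [[544.0, -300.0], [570.0, -322.0], [603.0, -285.0], [576.0, -262.0]]
side blue [382, 285, 81, 98, 6443] [420.9 334.3] rect [ 632. -384.] [263. 160.] 49.3 box [[486.0, -431.0], [607.0, -535.0], [779.0, -336.0], [657.0, -232.0]]
  ap [[388, 285], [455, 291], [462, 356], [454, 382], [382, 374]] [[0.659, -0.236], [0.777, -0.337], [0.652, -0.484], [0.592, -0.522], [0.487, -0.431]]
```

View pics/c1.png

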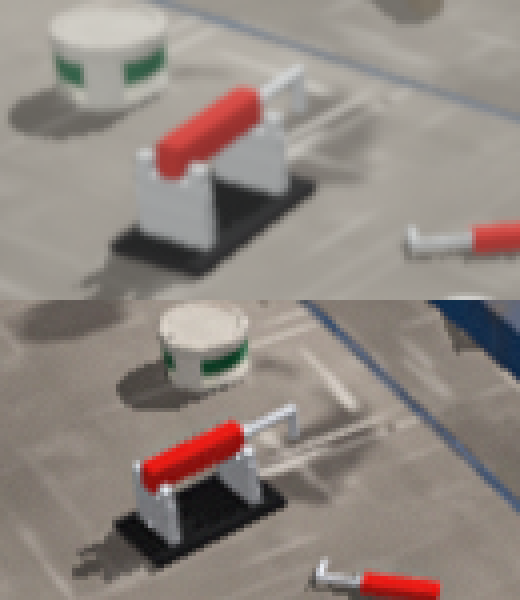

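The crops show the hook's tip pointing away to the upper right (yaw about 9°), with the tin some way behind it. I'll approach and measure with the wrist camera.

```bash
cat >> h.py <<'E'
def yaw(s):
    x=R.from_rotvec(s["eef_rot"]).as_matrix()[:,0];return np.arctan2(x[1],x[0])
def plan(s,target,ty,n,turn_rows=None):
    """level moves with the tool down: list rows (cm, rad); assumes turn applied after the shift of the row"""
    p=np.array(s["ee_pos"]);y=yaw(s);d=(np.array(target)-p)/n;tr=turn_rows or n
    dy=(ty-y+np.pi)%(2*np.pi)-np.pi;out=[]
    for i in range(n):
        t=np.array([np.cos(y)*d[0]+np.sin(y)*d[1],np.sin(y)*d[0]-np.cos(y)*d[1],-d[2]])*100
        w=-dy/tr if i<tr else 0;y-=w;out.append([*t.round(2),round(w,3)])
    for r in out:print(r)
E
python3 - <<'E'
from h import *
from rig import env,camera
s=env.state();print(np.degrees(yaw(s)));plan(s,[.455,.185,.20],np.radians(9),20,10)
E
```

```text
-17.805928529050053
[np.float64(1.88), np.float64(1.42), np.float64(0.15), np.float64(-0.047)]
[np.float64(1.81), np.float64(1.51), np.float64(0.15), np.float64(-0.047)]
[np.float64(1.74), np.float64(1.59), np.float64(0.15), np.float64(-0.047)]
[np.float64(1.67), np.float64(1.67), np.float64(0.15), np.float64(-0.047)]
[np.float64(1.59), np.float64(1.75), np.float64(0.15), np.float64(-0.047)]
[np.float64(1.5), np.float64(1.82), np.float64(0.15), np.float64(-0.047)]
[np.float64(1.42), np.float64(1.89), np.float64(0.15), np.float64(-0.047)]
[np.float64(1.33), np.float64(1.95), np.float64(0.15), np.float64(-0.047)]
[np.float64(1.23), np.float64(2.01), np.float64(0.15), np.float64(-0.047)]
[np.float64(1.14), np.float64(2.07), np.float64(0.15), np.float64(-0.047)]
[np.float64(1.04), np.float64(2.12), np.float64(0.15), 0]
[np.float64(1.04), np.float64(2.12), np.float64(0.15), 0]
[np.float64(1.04), np.float64(2.12), np.float64(0.15), 0]
[np.float64(1.04), np.float64(2.12), np.float64(0.15), 0]
[np.float64(1.04), np.float64(2.12), np.float64(0.15), 0]
[np.float64(1.04), np.float64(2.12), np.float64(0.15), 0]
[np.float64(1.04), np.float64(2.12), np.float64(0.15), 0]
[np.float64(1.04), np.float64(2.12), np.float64(0.15), 0]
[np.float64(1.04), np.float64(2.12), np.float64(0.15), 0]
[np.float64(1.04), np.float64(2.12), np.float64(0.15), 0]
```

>>> arm_command --series '[1.88, 1.42, 0.15, -0.047, 1, 1.81, 1.51, 0.15, -0.047, 1, 1.74, 1.59, 0.15, -0.047, 1, 1.67, 1.67, 0.15, -0.047, 1, 1.59, 1.75, 0.15, -0.047, 1, 1.5, 1.82, 0.15, -0.047, 1, 1.42, 1.89, 0.15, -0.047, 1, 1.33, 1.95, 0.15, -0.047, 1, 1.23, 2.01, 0.15, -0.047, 1, 1.14, 2.07, 0.15, -0.047, 1]'

```text
time_s: 1.25
ee_pos: [0.3199, 0.3776, 0.2162]
eef_rot: [-3.131, -0.253, 0.0]
contact_force: [-0.2, -0.1, 0.8]
gripper_width: 0.0855
```

>>> arm_command --series '[1.04, 2.12, 0.15, 0, 1, 1.04, 2.12, 0.15, 0, 1, 1.04, 2.12, 0.15, 0, 1, 1.04, 2.12, 0.15, 0, 1, 1.04, 2.12, 0.15, 0, 1, 1.04, 2.12, 0.15, 0, 1, 1.04, 2.12, 0.15, 0, 1, 1.04, 2.12, 0.15, 0, 1, 1.04, 2.12, 0.15, 0, 1, 1.04, 2.12, 0.15, 0, 1]'

```text
time_s: 2.25
ee_pos: [0.4562, 0.1847, 0.2013]
eef_rot: [-3.132, -0.25, -0.0]
contact_force: [-0.2, 0.8, -0.3]
gripper_width: 0.0854
```

```bash
python3 - <<'E'
from h import *
from rig import env,camera
s=env.state();print(s["ee_pos"],np.degrees(yaw(s)),s["joint_pos"].round(2))
c=camera("wrist");f=c["frame"];cv2.imwrite("pics/w1.png",f[:,:,::-1])
for m,st,ce in blobs(mask(f,"red"),150):
    P=onz(c,rect(m)[:,0],.066,s)[:,:2];r=cv2.minAreaRect((P*1000).astype(np.float32))
    print(st.tolist(),ce.round(),np.round(r[0],1),np.round(r[1],1),r[2])
E
```

```text
[0.45621204 0.18470999 0.20125853] 9.125771044227033 [ 0.8  -0.25 -0.24 -0.   -1.58  0.93]
[459, 127, 49, 40, 799] [483. 146.] [541.2  64.7] [13.4 45.4] 45.44883346557617
[309, 159, 22, 100, 2000] [319. 209.] [467.3 185.2] [78.  15.8] 7.796811103820801
```

View pics/w1.png

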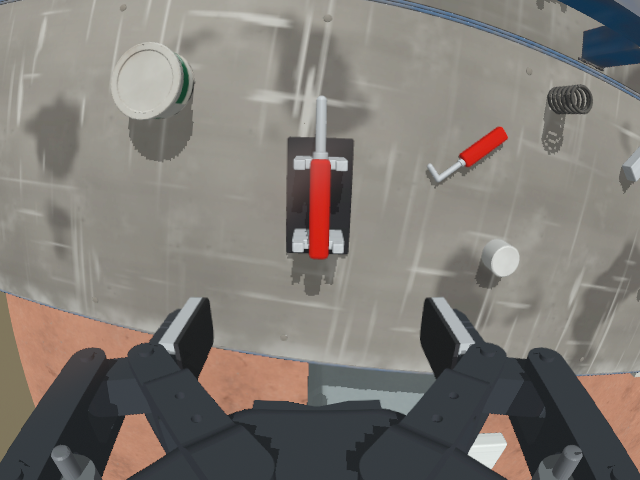

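The wrist view shows the large hook at (319,209) pointing up the picture, with the tin (150,80), small hook, spring and loose tappet clear of the grasp.

```bash
python3 - <<'E'
from h import *
from rig import env
s=env.state();plan(s,[.4673,.1852,.035],np.radians(7.8),10,5)
E
```

```text
[np.float64(0.1), np.float64(-0.01), np.float64(1.66), np.float64(0.004)]
[np.float64(0.1), np.float64(-0.01), np.float64(1.66), np.float64(0.004)]
[np.float64(0.1), np.float64(-0.01), np.float64(1.66), np.float64(0.004)]
[np.float64(0.1), np.float64(-0.01), np.float64(1.66), np.float64(0.004)]
[np.float64(0.1), np.float64(-0.01), np.float64(1.66), np.float64(0.004)]
[np.float64(0.1), np.float64(-0.01), np.float64(1.66), 0]
[np.float64(0.1), np.float64(-0.01), np.float64(1.66), 0]
[np.float64(0.1), np.float64(-0.01), np.float64(1.66), 0]
[np.float64(0.1), np.float64(-0.01), np.float64(1.66), 0]
[np.float64(0.1), np.float64(-0.01), np.float64(1.66), 0]
```

>>> arm_command --series '[0.2, 0, 1.6, 0.005, 1, 0.2, 0, 1.6, 0.005, 1, 0.2, 0, 1.6, 0.005, 1, 0.2, 0, 1.6, 0.005, 1, 0.2, 0, 1.5, 0.003, 1, 0.1, 0, 1.0, 0, 1, 0, 0, 0.7, 0, 1, 0, 0, 0.5, 0, 1, 0, 0, 0, 0, 1, 0, 0, 0, 0, 1]'

```text
time_s: 3.3
ee_pos: [0.4669, 0.1873, 0.1009]
eef_rot: [-3.134, -0.214, -0.001]
contact_force: [0.1, 0.2, 0.0]
gripper_width: 0.0853
```

```bash
python3 - <<'E'
from h import *
from rig import env,camera
s=env.state();print(s["ee_pos"],np.degrees(yaw(s)))
c=camera("wrist");f=c["frame"];cv2.imwrite("pics/w2.png",f[:,:,::-1])
for m,st,ce in blobs(mask(f,"red"),800):
    P=onz(c,rect(m)[:,0],.066,s)[:,:2];r=cv2.minAreaRect((P*1000).astype(np.float32))
    print(st.tolist(),ce.round(),np.round(r[0],1),np.round(r[1],1),r[2])
E
```

```text
[0.46690871 0.18732719 0.10085973] 7.811354091432064
[508, 139, 60, 55, 1370] [538. 165.] [542.7  77.1] [12.9 42.2] 45.59202575683594
[306, 196, 32, 142, 4168] [322. 265.] [467.9 185.3] [78.7 15.5] 8.197458267211914
```

>>> arm_command --series '[0.1, 0.2, 1.0, 0, 1, 0, 0, 1.0, 0, 1, 0, 0, 1.0, 0, 1, 0, 0, 1.0, 0, 1, 0, 0, 1.0, 0, 1, 0, 0, 0.8, 0, 1, 0, 0, 0.5, 0, 1, 0, 0, 0.3, 0, 1, 0, 0, 0, 0, 0.3, 0, 0, 0, 0, 0]'

```text
time_s: 4.35
ee_pos: [0.4682, 0.1855, 0.0347]
eef_rot: [-3.134, -0.214, -0.001]
contact_force: [0.5, -0.2, -0.5]
gripper_width: 0.059
```

>>> arm_command --series '[0, 0, 0, 0, -0.4, 0, 0, 0, 0, -0.6, 0, 0, 0, 0, -1, 0, 0, 0, 0, -1, 0, 0, 0, 0, -1, 0, 0, 0, 0, -1, 0, 0, 0, 0, -1, 0, 0, 0, 0, -1, 0, 0, 0, 0, -1, 0, 0, 0, 0, -1]'

```text
time_s: 5.35
ee_pos: [0.4682, 0.1855, 0.0347]
eef_rot: [-3.134, -0.214, -0.001]
contact_force: [-0.9, -0.2, 6.0]
gripper_width: 0.0153
```

```bash
python3 - <<'E'
from h import *
from rig import env,camera
s=env.state();print(s["ee_pos"],np.degrees(yaw(s)),s["gripper_width"],s["contact_force"],s["wrist_torque"])
E
```

```text
[0.46815936 0.18547453 0.03466161] 7.8093712148207866 0.015250889724635848 [-0.91404251 -0.19490035  5.96866754] [0.13966935 0.31806791 0.00049395]
```

>>> arm_command --series '[0, 0, -0.2, 0, -1, 0, 0, -0.5, 0, -1, 0, 0, -1.2, 0, -1, 0, 0, -1.5, 0, -1, 0, 0, -1.6, 0, -1, 0, 0, -1.6, 0, -1, 0, 0, -1.5, 0, -1, 0, 0, -1.2, 0, -1, 0, 0, -0.7, 0, -1, 0, 0, 0, 0, -1]'

```text
time_s: 6.35
ee_pos: [0.4684, 0.1856, 0.1355]
eef_rot: [-3.133, -0.214, -0.002]
contact_force: [0.8, 0.5, -0.7]
gripper_width: 0.0152
```

```bash
python3 - <<'E'
from h import *
from rig import env,camera
s=env.state();print(s["ee_pos"],s["contact_force"],s["wrist_torque"]);plan(s,[.471,-.204,.135],np.radians(-40.8),20)
E
```

```text
[0.46837069 0.18561484 0.13553174] [ 0.80649295  0.51440617 -0.66571205] [-0.00925953  0.04901698 -0.03905736]
[np.float64(-0.25), np.float64(1.93), np.float64(0.0), np.float64(0.042)]
[np.float64(-0.17), np.float64(1.94), np.float64(0.0), np.float64(0.042)]
[np.float64(-0.09), np.float64(1.95), np.float64(0.0), np.float64(0.042)]
[np.float64(-0.0), np.float64(1.95), np.float64(0.0), np.float64(0.042)]
[np.float64(0.08), np.float64(1.95), np.float64(0.0), np.float64(0.042)]
[np.float64(0.16), np.float64(1.94), np.float64(0.0), np.float64(0.042)]
[np.float64(0.24), np.float64(1.93), np.float64(0.0), np.float64(0.042)]
[np.float64(0.32), np.float64(1.92), np.float64(0.0), np.float64(0.042)]
[np.float64(0.41), np.float64(1.91), np.float64(0.0), np.float64(0.042)]
[np.float64(0.49), np.float64(1.89), np.float64(0.0), np.float64(0.042)]
[np.float64(0.57), np.float64(1.86), np.float64(0.0), np.float64(0.042)]
[np.float64(0.64), np.float64(1.84), np.float64(0.0), np.float64(0.042)]
[np.float64(0.72), np.float64(1.81), np.float64(0.0), np.float64(0.042)]
[np.float64(0.8), np.float64(1.78), np.float64(0.0), np.float64(0.042)]
[np.float64(0.87), np.float64(1.74), np.float64(0.0), np.float64(0.042)]
[np.float64(0.95), np.float64(1.7), np.float64(0.0), np.float64(0.042)]
[np.float64(1.02), np.float64(1.66), np.float64(0.0), np.float64(0.042)]
[np.float64(1.09), np.float64(1.62), np.float64(0.0), np.float64(0.042)]
[np.float64(1.15), np.float64(1.57), np.float64(0.0), np.float64(0.042)]
[np.float64(1.22), np.float64(1.52), np.float64(0.0), np.float64(0.042)]
```

>>> arm_command --series '[-0.25, 1.93, 0, 0.042, -1, -0.17, 1.94, 0, 0.042, -1, -0.09, 1.95, 0, 0.042, -1, 0, 1.95, 0, 0.042, -1, 0.08, 1.95, 0, 0.042, -1, 0.16, 1.94, 0, 0.042, -1, 0.24, 1.93, 0, 0.042, -1, 0.32, 1.92, 0, 0.042, -1, 0.41, 1.91, 0, 0.042, -1, 0.49, 1.89, 0, 0.042, -1]'

```text
time_s: 7.35
ee_pos: [0.4691, -0.0104, 0.1334]
eef_rot: [3.109, -0.447, -0.002]
contact_force: [0.0, -0.8, -2.0]
gripper_width: 0.0152
```

>>> arm_command --series '[0.57, 1.86, 0, 0.042, -1, 0.64, 1.84, 0, 0.042, -1, 0.72, 1.81, 0, 0.042, -1, 0.8, 1.78, 0, 0.042, -1, 0.87, 1.74, 0, 0.042, -1, 0.95, 1.7, 0, 0.042, -1, 1.02, 1.66, 0, 0.042, -1, 1.09, 1.62, 0, 0.042, -1, 1.15, 1.57, 0, 0.042, -1, 1.22, 1.52, 0, 0.042, -1]'

```text
time_s: 8.35
ee_pos: [0.4717, -0.205, 0.1333]
eef_rot: [2.948, -1.085, -0.003]
contact_force: [1.1, -0.3, -1.2]
gripper_width: 0.0151
```

```bash
python3 - <<'E'
from h import *
from rig import env,camera
s=env.state();print(s["ee_pos"],np.degrees(yaw(s)),s["qd"].round(3))
c=camera("wrist");f=c["frame"];cv2.imwrite("pics/w3.png",f[:,:,::-1])
for m,st,ce in blobs(mask(f,"orange"),200):
    ct=rect(m);P=onz(c,ct[:,0],.067,s)[:,:2];r=cv2.minAreaRect((P*1000).astype(np.float32))
    print(st.tolist(),ce.round(),np.round(r[0],1),np.round(r[1],1),r[2])
    cs,h=cv2.findContours(m.astype(np.uint8),cv2.RETR_CCOMP,2)
    for q,hh in zip(cs,h[0]):
        if hh[3]>=0 and len(q)>8: 
            P=onz(c,q[:,0],.067,s)[:,:2]*1000;print("hole",q[:,0].mean(0),cv2.minEnclosingCircle(P.astype(np.float32)),cv2.fitEllipse(P.astype(np.float32)))
E
```

```text
[ 0.471673   -0.20504259  0.13326247] -40.42832504990692 [-0.414  0.221  0.189  0.001  0.031 -0.008]
[266, 0, 81, 7, 356] [305.   2.] [ 586.6 -295.2] [44.8  3.9] 48.8676872253418
```

View pics/w3.png

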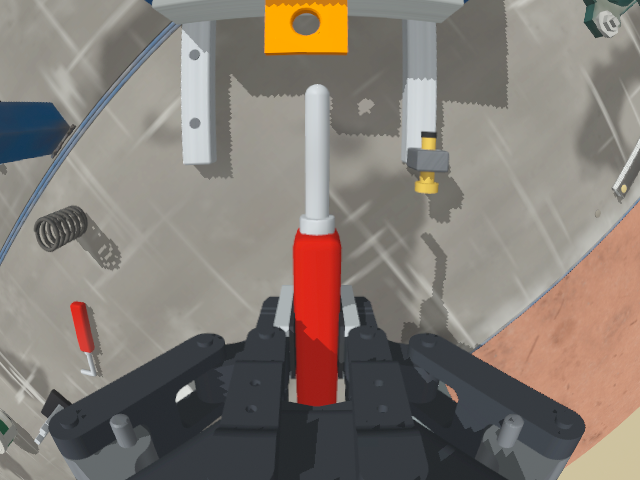

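```bash
sed -i 's/(H<18)&(S>180)/(H<24)\&(S>180)/' h.py; python3 - <<'E'
from h import *
from rig import env,camera
s=env.state();print(s["ee_pos"],np.degrees(yaw(s)),s["qd"].round(3))
c=camera("wrist");f=c["frame"];cv2.imwrite("pics/w4.png",f[:,:,::-1])
for m,st,ce in blobs(mask(f,"orange"),200):
    ct=rect(m);P=onz(c,ct[:,0],.067,s)[:,:2];r=cv2.minAreaRect((P*1000).astype(np.float32))
    print(st.tolist(),ce.round(),np.round(r[0],1),np.round(r[1],1),r[2])
    cs,h=cv2.findContours(m.astype(np.uint8),cv2.RETR_CCOMP,2)
    for q,hh in zip(cs,h[0]):
        if hh[3]>=0 and len(q)>8: 
            P=onz(c,q[:,0],.067,s)[:,:2]*1000;print("hole",q[:,0].mean(0),cv2.minEnclosingCircle(P.astype(np.float32)),cv2.fitEllipse(P.astype(np.float32)))
# rod: bend end pixel & rod axis at rod height
zr=s["ee_pos"][2]+.0203
g=f[84:200,295:340].astype(int)
print("tip px, world at rod top", onz(c,[[317,85]],zr+.004,s).round(4))
print("expected tip",s["ee_pos"][:2]+.085*np.array([np.cos(yaw(s)),np.sin(yaw(s))]))
for z in (.03,.035,.04):print("nose",z,onz(c,[[428,133]],z,s).round(4))
for m,st,ce in blobs(mask(f,"red"),1500):
    P=onz(c,rect(m)[:,0],zr+.011,s)[:,:2];r=cv2.minAreaRect((P*1000).astype(np.float32));print(np.round(r[0],1),np.round(r[1],1),r[2])
E
python3 -c "
import cv2
a=cv2.imread('pics/w4.png');cv2.imwrite('pics/c4.png',cv2.resize(a[0:200,220:460],(720,600),interpolation=2))"
```

```text
[ 0.47144613 -0.20698572  0.13319834] -40.62193785946769 [ 0.037 -0.023 -0.022 -0.007 -0.008  0.001]
[261, 0, 83, 55, 3888] [302.  27.] [ 576.5 -286.4] [45.7 33.5] 49.0906867980957
hole [300.81578947  21.86842105] ((577.6964111328125, -287.1990966796875), 8.791927337646484) ((577.6242065429688, -287.04339599609375), (16.1475887298584, 17.219390869140625), 85.27799224853516)
tip px, world at rod top [[ 0.5366 -0.2629  0.1575]]
expected tip [ 0.535963   -0.26232623]
nose 0.03 [[ 0.4767 -0.3104  0.03  ]]
nose 0.035 [[ 0.4777 -0.3093  0.035 ]]
nose 0.04 [[ 0.4787 -0.3081  0.04  ]]
[ 475.8 -210.5] [15.2 71.2] 49.181419372558594
```

View pics/c4.png

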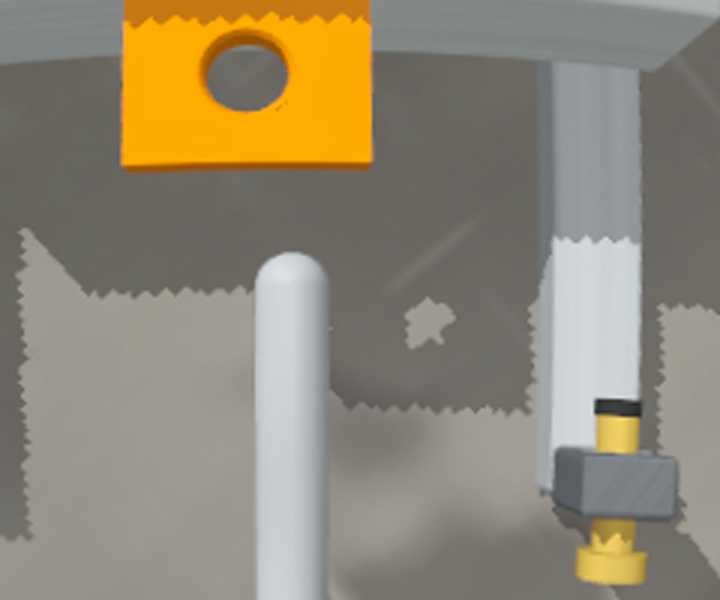

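The crop shows the finger hole in the orange lip, with the rod end left of centre from it by about 16 px in the full picture. The stop nose is at (428,133), about 79 mm in front of the tray plate.

>>> arm_command --series '[0.5, -0.1, 0, 0.005, -1, 0.8, -0.16, 0.3, 0, -1, 0.9, -0.16, 0.7, 0, -1, 0.9, -0.16, 0.8, 0, -1, 0.8, -0.15, 0.8, 0, -1, 0.6, -0.1, 0.8, 0, -1, 0.35, -0.05, 0.7, 0, -1, 0.1, 0, 0.6, 0, -1, 0, 0, 0.4, 0, -1, 0, 0, 0.1, 0, -1]'

```text
time_s: 9.45
ee_pos: [0.5151, -0.2298, 0.0818]
eef_rot: [2.946, -1.09, -0.001]
contact_force: [-0.2, -0.0, -1.7]
gripper_width: 0.015
```

```bash
python3 - <<'E'
from h import *
from rig import env,camera
s=env.state();s=env.state();print(s["ee_pos"],np.degrees(yaw(s)),s["contact_force"])
t=s["ee_pos"]+np.r_[.085*np.cos(yaw(s)),.085*np.sin(yaw(s)),-.0057];print("tip",t)
c=camera("wrist");a=c["frame"][:,:,::-1]
b=camera("side");sc=camera("scene")
def crop(f,cx,cy,w,h,k):
    return cv2.resize(f[max(cy-h//2,0):max(cy-h//2,0)+h,cx-w//2:cx-w//2+w],(w*k,h*k),interpolation=2)
def px(c,p):
    T=np.linalg.inv(c["world_from_camera"]);q=T[:3,:3]@p+T[:3,3];K=c["mtx"]
    return int(K[0,2]-K[0,0]*q[0]/q[2]),int(K[1,2]+K[1,1]*q[1]/q[2])
o=[crop(a,316,100,130,200,3)]+[]
x=[crop(k["frame"][:,:,::-1],*px(k,t),65,50,6) for k in(b,sc)]
cv2.imwrite("pics/c5.png",np.hstack([o[0],np.vstack(x)]))
E
```

```text
[ 0.51514495 -0.22976967  0.0818077 ] -40.61036656178449 [-0.21199139 -0.00875166 -1.69825837]
tip [ 0.579673   -0.28509716  0.0761077 ]
```

View pics/c5.png

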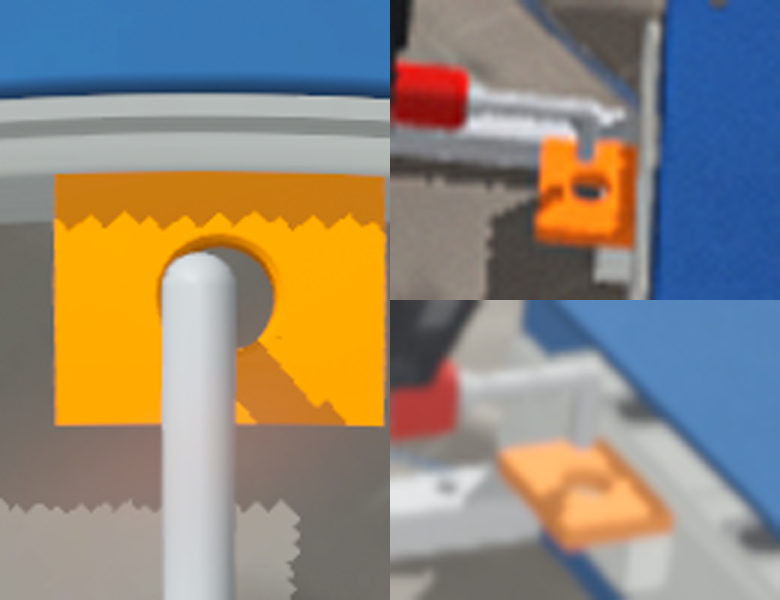

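The wrist crop shows the rod about 6 px (2.6 mm) left of the hole's centre. I'll work out the offset along the rod.

```bash
python3 - <<'E'
from h import *
from rig import env,camera
s=env.state();c=camera("wrist");f=c["frame"];cv2.imwrite("pics/w6.png",f[:,:,::-1])
y=yaw(s);u=np.array([np.cos(y),np.sin(y)]);l=np.array([np.sin(y),-np.cos(y)]);p=s["ee_pos"][:2];print(s["ee_pos"],np.degrees(y))
def rel(P):return np.c_[(P[:,:2]-p)@u,(P[:,:2]-p)@l].round(4)*1000
m=max(blobs(mask(f,"orange"),200),key=lambda b:b[1][4]);print(m[1])
col=f[:, 316].astype(int); 
for r in range(76,92):print(r,col[r],end=';')
row=f[120].astype(int);print()
mm=m[0];xs=np.where(mm[120])[0];print("rod cols",[ (a,b) for a,b in zip(xs[:-1],xs[1:]) if b-a>2])
l0,r0=xs.min(),xs.max()
ys=np.where(mm[:,l0+8])[0];print("lip rows",ys.min(),ys.max())
print("lip corners",rel(onz(c,[[l0,120],[r0,120],[290,ys.min()],[290,ys.max()]],.067,s)))
z=s["ee_pos"][2]+.0203
print("rod end",rel(onz(c,[[317,83],[317,84],[317,85]],z+.001,s)))
E
```

```text
[ 0.51558065 -0.22987735  0.08279753] -40.603381126091634
[ 270   59  110   84 7186]
76 [255 169   0];77 [255 171   0];78 [255 174   0];79 [255 174   0];80 [243 155   0];81 [199 118   0];82 [184 106   3];83 [171  98   5];84 [187 178 170];85 [208 214 217];86 [212 218 220];87 [215 220 223];88 [216 221 224];89 [217 223 226];90 [218 224 227];91 [220 225 228];
rod cols [(np.int64(304), np.int64(330))]
lip rows 60 141
lip corners [[ 76.  -19.2]
 [ 76.2  25.9]
 [101.7 -11.1]
 [ 66.8 -11.3]]
rod end [[86.8  0.1]
 [86.5  0.1]
 [86.2  0.1]]
```

>>> arm_command --series '[0.1, 0.1, 0, 0, -1, 0.1, 0.1, 0, 0, -1, 0, 0.1, 0, 0, -1, 0, 0, 0.2, 0, -1, 0, 0, 0.2, 0, -1, 0, 0, 0.2, 0, -1, 0, 0, 0.2, 0, -1, 0, 0, 0.1, 0, -1, 0, 0, 0, 0, -1, 0, 0, 0, 0, -1]'

```text
time_s: 10.65
ee_pos: [0.5151, -0.2335, 0.0734]
eef_rot: [2.946, -1.09, 0.0]
contact_force: [-0.5, 0.1, -1.8]
gripper_width: 0.0149
```

```bash
python3 - <<'E'
from h import *
from rig import env,camera
s=env.state();c=camera("wrist");f=c["frame"];cv2.imwrite("pics/w7.png",f[:,:,::-1])
y=yaw(s);u=np.array([np.cos(y),np.sin(y)]);l=np.array([np.sin(y),-np.cos(y)]);p=s["ee_pos"][:2];print(s["ee_pos"],np.degrees(y),s["contact_force"],s["qd"].round(3))
def rel(P):return np.c_[(P[:,:2]-p)@u,(P[:,:2]-p)@l].round(4)*1000
m=max(blobs(mask(f,"orange"),200),key=lambda b:b[1][4]);mm=m[0];print(m[1])
x0,y0,w,h,_=m[1]
r=y0+h-20;xs=np.where(mm[r])[0];print("gaps",[(a,b) for a,b in zip(xs[:-1],xs[1:]) if b-a>2])
ys=np.where(mm[:,x0+8])[0]
print(rel(onz(c,[[x0-.5,r],[x0+w-.5,r],[290,ys.min()-.5],[290,ys.max()+.5]],.067,s)))
col=f[ys.min():,317,2].astype(int);e=ys.min()+np.argmax(col>120);print("end row",e,rel(onz(c,[[317,e-.5]],s["ee_pos"][2]+.0213,s)))
E
```

```text
[ 0.51509782 -0.23346648  0.0734017 ] -40.60842687987073 [-0.47549073  0.14620701 -1.77449301] [ 0.    -0.002  0.002 -0.001  0.     0.002]
[ 259   59  117   89 8266]
gaps [(np.int64(304), np.int64(330))]
[[ 72.6 -23.1]
 [ 72.6  23.4]
 [100.1 -10.5]
 [ 64.5 -10.6]]
end row 84 [[86.7  0.1]]
```

Tip and hole centre now agree to within 0.5 mm, so I'll lower it in.

>>> arm_command --series '[0, 0, 0.1, 0, -1, 0, 0, 0.15, 0, -1, 0, 0, 0.15, 0, -1, 0, 0, 0.15, 0, -1, 0, 0, 0.2, 0, -1, 0, 0, 0.25, 0, -1, 0, 0, 0.25, 0, -1, 0, 0, 0.25, 0, -1, 0, 0, 0, 0, -1, 0, 0, 0, 0, -1]'

```text
time_s: 11.7
ee_pos: [0.515, -0.2335, 0.0583]
eef_rot: [2.946, -1.09, -0.0]
contact_force: [0.1, -0.2, -1.4]
gripper_width: 0.0152
```

>>> arm_command --series '[-0.03, 0, 0, 0, -1, -0.05, 0, 0, 0, -1, -0.05, 0, 0, 0, -1, -0.05, 0, 0, 0, -1, -0.05, 0, 0, 0, -1, -0.05, 0, 0, 0, -1, -0.06, 0, 0, 0, -1, -0.08, 0, 0, 0, -1, -0.1, 0, 0, 0, -1, -0.1, 0, 0, 0, -1]'

```text
time_s: 12.7
ee_pos: [0.5107, -0.2297, 0.0584]
eef_rot: [2.946, -1.09, 0.002]
contact_force: [3.5, -2.5, -3.6]
gripper_width: 0.0149
```

>>> arm_command --series '[-0.1, 0, 0, 0, -1, -0.15, 0, 0, 0, -1, -0.2, 0, 0, 0, -1, -0.25, 0, 0, 0, -1, -0.25, 0, 0, 0, -1, -0.25, 0, 0, 0, -1, -0.25, 0, 0, 0, -1, -0.2, 0, 0, 0, -1, -0.2, 0, 0, 0, -1, -0.15, 0, 0, 0, -1]'

```text
time_s: 13.7
ee_pos: [0.4951, -0.2163, 0.0584]
eef_rot: [2.946, -1.09, 0.0]
contact_force: [2.7, -3.2, -1.3]
gripper_width: 0.0148
```

```bash
cat > f.py <<'E'
from h import *
from rig import env
s=env.state();u=np.array([.757,-.653,0]);F=s["contact_force"]
print(s["ee_pos"].round(4),"travel mm",round((s["ee_pos"]-[.515,-.2335,.0583])@-u*1000,1),"F along u",round(F@u,2),F.round(1),s["wrist_torque"].round(2),np.degrees(yaw(s)).round(2))
E
python3 f.py
```

```text
[ 0.4951 -0.2163  0.0584] travel mm 26.3 F along u 4.13 [ 2.7 -3.2 -1.3] [-0.89 -0.91  0.04] -40.61
```

>>> arm_command --series '[-0.2, 0, 0, 0, -1, -0.2, 0, 0, 0, -1, -0.2, 0, 0, 0, -1, -0.2, 0, 0, 0, -1, -0.2, 0, 0, 0, -1, -0.2, 0, 0, 0, -1, -0.2, 0, 0, 0, -1, -0.2, 0, 0, 0, -1, -0.2, 0, 0, 0, -1, -0.2, 0, 0, 0, -1]'

```text
time_s: 14.7
ee_pos: [0.4799, -0.2033, 0.0584]
eef_rot: [2.946, -1.09, 0.0]
contact_force: [2.8, -3.9, -2.1]
gripper_width: 0.0152
```

>>> arm_command --series '[-0.2, 0, 0, 0, -1, -0.2, 0, 0, 0, -1, -0.2, 0, 0, 0, -1, -0.2, 0, 0, 0, -1, -0.2, 0, 0, 0, -1, -0.2, 0, 0, 0, -1, -0.15, 0, 0, 0, -1, -0.1, 0, 0, 0, -1, -0.1, 0, 0, 0, -1, -0.05, 0, 0, 0, -1]'

```text
time_s: 15.7
ee_pos: [0.4678, -0.1929, 0.0583]
eef_rot: [2.946, -1.09, 0.0]
contact_force: [2.4, -3.7, -2.2]
gripper_width: 0.015
```

```bash
python3 f.py; python3 - <<'E'
from h import *
from rig import env,camera
s=env.state();c=camera("wrist");f=c["frame"];a=f[:,:,::-1]
cv2.imwrite("pics/c8.png",cv2.resize(a[0:200,220:470],(750,600)))
E
```

```text
[ 0.4678 -0.1929  0.0583] travel mm 62.2 F along u 4.26 [ 2.4 -3.7 -2.2] [-0.97 -0.83 -0.09] -40.61
```

View pics/c8.png

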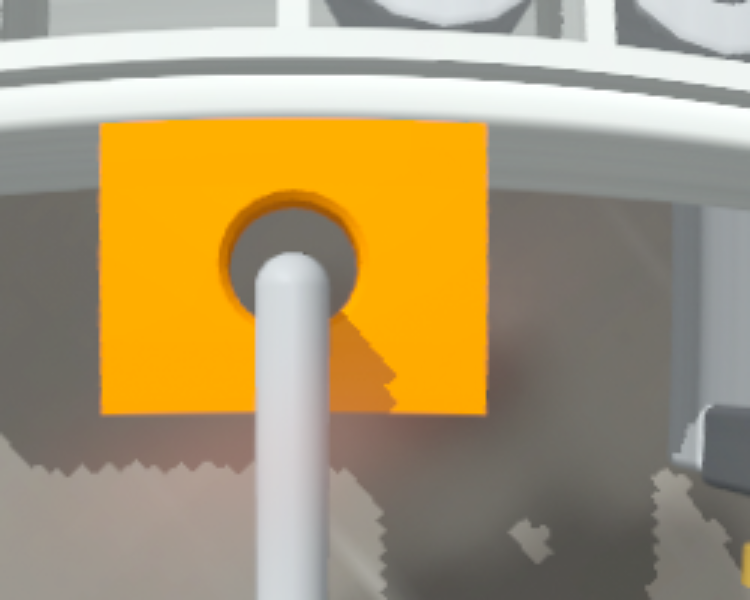

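The hook bears on the front of the hole and the tray follows it; the nose is out of this crop. Next come small steps with a force check after each.

>>> arm_command --series '[-0.03, 0, 0, 0, -1, -0.04, 0, 0, 0, -1, -0.04, 0, 0, 0, -1, -0.04, 0, 0, 0, -1, -0.04, 0, 0, 0, -1, -0.04, 0, 0, 0, -1, -0.04, 0, 0, 0, -1, -0.04, 0, 0, 0, -1, -0.04, 0, 0, 0, -1, -0.03, 0, 0, 0, -1]'

```text
time_s: 16.75
ee_pos: [0.4649, -0.1905, 0.0583]
eef_rot: [2.946, -1.09, -0.0]
contact_force: [2.4, -3.4, -3.1]
gripper_width: 0.0151
```

>>> arm_command --series '[-0.025, 0, 0, 0, -1, -0.025, 0, 0, 0, -1, -0.025, 0, 0, 0, -1, -0.025, 0, 0, 0, -1, -0.025, 0, 0, 0, -1, -0.025, 0, 0, 0, -1, -0.025, 0, 0, 0, -1, -0.025, 0, 0, 0, -1, -0.025, 0, 0, 0, -1, -0.025, 0, 0, 0, -1]'

```text
time_s: 17.75
ee_pos: [0.4631, -0.1889, 0.0584]
eef_rot: [2.946, -1.09, 0.0]
contact_force: [2.3, -3.1, -3.4]
gripper_width: 0.0154
```

```bash
python3 f.py
```

```text
[ 0.4631 -0.1889  0.0584] travel mm 68.5 F along u 3.76 [ 2.3 -3.1 -3.4] [-1.02 -0.8  -0.02] -40.61
```

>>> arm_command --series '[-0.025, 0, 0, 0, -1, -0.025, 0, 0, 0, -1, -0.025, 0, 0, 0, -1, -0.025, 0, 0, 0, -1, -0.025, 0, 0, 0, -1, -0.025, 0, 0, 0, -1, -0.025, 0, 0, 0, -1, -0.025, 0, 0, 0, -1, -0.025, 0, 0, 0, -1, -0.025, 0, 0, 0, -1]'

```text
time_s: 18.75
ee_pos: [0.4612, -0.1872, 0.0583]
eef_rot: [2.946, -1.09, 0.0]
contact_force: [2.7, -3.3, -1.8]
gripper_width: 0.0148
```

F ≈ 4.2 N, still drag only.

>>> arm_command --series '[-0.025, 0, 0, 0, -1, -0.025, 0, 0, 0, -1, -0.025, 0, 0, 0, -1, -0.025, 0, 0, 0, -1, -0.025, 0, 0, 0, -1, -0.025, 0, 0, 0, -1, -0.025, 0, 0, 0, -1, -0.025, 0, 0, 0, -1, -0.025, 0, 0, 0, -1, -0.025, 0, 0, 0, -1]'

```text
time_s: 19.75
ee_pos: [0.4593, -0.1856, 0.0583]
eef_rot: [2.946, -1.09, 0.0]
contact_force: [3.6, -2.5, -1.8]
gripper_width: 0.0149
```

>>> arm_command --series '[-0.025, 0, 0, 0, -1, -0.025, 0, 0, 0, -1, -0.025, 0, 0, 0, -1, -0.025, 0, 0, 0, -1, -0.025, 0, 0, 0, -1, -0.025, 0, 0, 0, -1, -0.025, 0, 0, 0, -1, -0.025, 0, 0, 0, -1, -0.025, 0, 0, 0, -1, -0.025, 0, 0, 0, -1]'

```text
time_s: 20.75
ee_pos: [0.4574, -0.184, 0.0583]
eef_rot: [2.946, -1.09, 0.0]
contact_force: [3.2, -3.0, -2.3]
gripper_width: 0.015
```

Travel is about 76 mm and F is about 4.4 N.

>>> arm_command --series '[-0.025, 0, 0, 0, -1, -0.025, 0, 0, 0, -1, -0.025, 0, 0, 0, -1, -0.025, 0, 0, 0, -1, -0.025, 0, 0, 0, -1, -0.025, 0, 0, 0, -1, -0.025, 0, 0, 0, -1, -0.02, 0, 0, 0, -1, -0.02, 0, 0, 0, -1, -0.01, 0, 0, 0, -1]'

```text
time_s: 21.75
ee_pos: [0.4557, -0.1825, 0.0583]
eef_rot: [2.946, -1.09, 0.0]
contact_force: [2.3, -3.0, -2.8]
gripper_width: 0.015
```

>>> arm_command --series '[-0.02, 0, 0, 0, -1, -0.02, 0, 0, 0, -1, -0.02, 0, 0, 0, -1, -0.02, 0, 0, 0, -1, -0.02, 0, 0, 0, -1, -0.02, 0, 0, 0, -1, -0.02, 0, 0, 0, -1, -0.02, 0, 0, 0, -1, -0.02, 0, 0, 0, -1, -0.02, 0, 0, 0, -1]'

```text
time_s: 22.75
ee_pos: [0.4541, -0.1812, 0.0583]
eef_rot: [2.946, -1.09, -0.0]
contact_force: [2.0, -3.0, -2.3]
gripper_width: 0.0151
```

>>> arm_command --series '[-0.02, 0, 0, 0, -1, -0.02, 0, 0, 0, -1, -0.02, 0, 0, 0, -1, -0.02, 0, 0, 0, -1, -0.02, 0, 0, 0, -1, -0.02, 0, 0, 0, -1, -0.02, 0, 0, 0, -1, -0.02, 0, 0, 0, -1, -0.02, 0, 0, 0, -1, -0.02, 0, 0, 0, -1]'

```text
time_s: 23.75
ee_pos: [0.4526, -0.1799, 0.0584]
eef_rot: [2.946, -1.09, 0.0]
contact_force: [2.0, -2.7, -1.6]
gripper_width: 0.015
```

>>> arm_command --series '[-0.02, 0, 0, 0, -1, -0.02, 0, 0, 0, -1, -0.02, 0, 0, 0, -1, -0.02, 0, 0, 0, -1, -0.02, 0, 0, 0, -1, -0.02, 0, 0, 0, -1, -0.02, 0, 0, 0, -1, -0.02, 0, 0, 0, -1, -0.02, 0, 0, 0, -1, -0.02, 0, 0, 0, -1]'

```text
time_s: 24.75
ee_pos: [0.4513, -0.1788, 0.0584]
eef_rot: [2.946, -1.09, 0.001]
contact_force: [4.8, -5.1, -3.6]
gripper_width: 0.015
```

Contact: about 7 N in all. I'll add 0.8 mm and hold.

>>> arm_command --series '[-0.02, 0, 0, 0, -1, -0.02, 0, 0, 0, -1, -0.02, 0, 0, 0, -1, -0.02, 0, 0, 0, -1, 0, 0, 0, 0, -1, 0, 0, 0, 0, -1, 0, 0, 0, 0, -1, 0, 0, 0, 0, -1, 0, 0, 0, 0, -1, 0, 0, 0, 0, -1]'

```text
time_s: 25.75
ee_pos: [0.4512, -0.1786, 0.0585]
eef_rot: [2.946, -1.09, 0.003]
contact_force: [7.7, -7.3, -5.1]
gripper_width: 0.0152
```

```bash
python3 f.py
```

```text
[ 0.4512 -0.1786  0.0585] travel mm 84.1 F along u 10.62 [ 7.7 -7.3 -5.1] [-2.33 -2.05 -0.08] -40.62
```

About 6.5 N is on the nose. One slight further step brings it well into the firm range, then I'll hold.

>>> arm_command --series '[-0.02, 0, 0, 0, -1, -0.02, 0, 0, 0, -1, 0, 0, 0, 0, -1, 0, 0, 0, 0, -1, 0, 0, 0, 0, -1, 0, 0, 0, 0, -1, 0, 0, 0, 0, -1, 0, 0, 0, 0, -1, 0, 0, 0, 0, -1, 0, 0, 0, 0, -1]'

```text
time_s: 26.75
ee_pos: [0.4512, -0.1786, 0.0585]
eef_rot: [2.946, -1.09, 0.004]
contact_force: [8.1, -8.9, -7.0]
gripper_width: 0.0149
```

>>> arm_command --series '[0.03, 0, 0, 0, -1, 0.04, 0, 0, 0, -1, 0.05, 0, 0, 0, -1, 0.05, 0, 0, 0, -1, 0.06, 0, 0, 0, -1, 0.06, 0, 0, 0, -1, 0.06, 0, 0, 0, -1, 0.06, 0, 0, 0, -1, 0.06, 0, 0, 0, -1, 0, 0, 0, 0, -1]'

```text
time_s: 27.75
ee_pos: [0.4538, -0.1809, 0.0583]
eef_rot: [2.946, -1.09, -0.0]
contact_force: [0.8, -0.2, -1.3]
gripper_width: 0.015
```

```bash
python3 f.py; python3 - <<'E'
from h import *
from rig import env,camera
a=camera("wrist")["frame"][:,:,::-1];b=camera("side")["frame"][:,:,::-1]
cv2.imwrite("pics/c9.png",np.hstack([cv2.resize(a[0:200,250:383],(400,600)),cv2.resize(b[230:380,280:380],(400,600))]))
E
```

```text
[ 0.4538 -0.1809  0.0583] travel mm 80.7 F along u 0.72 [ 0.8 -0.2 -1.3] [-0.03  0.02  0.  ] -40.61
```

View pics/c9.png

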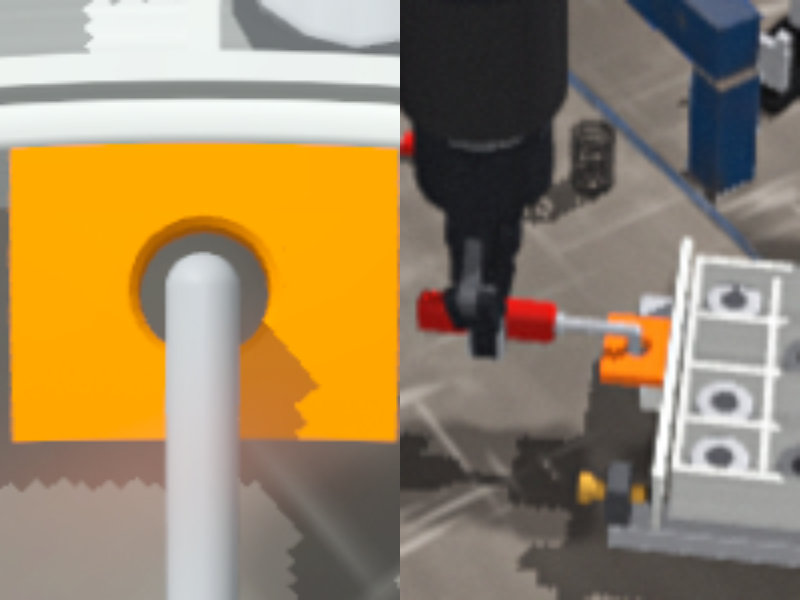

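The tray is out, its plate is at the screw and the hook is free in the hole (force near zero). I'll lift straight up.

>>> arm_command --series '[0, 0, -0.1, 0, -1, 0, 0, -0.2, 0, -1, 0, 0, -0.3, 0, -1, 0, 0, -0.5, 0, -1, 0, 0, -0.9, 0, -1, 0, 0, -1.3, 0, -1, 0, 0, -1.4, 0, -1, 0, 0, -1.4, 0, -1, 0, 0, -1.1, 0, -1, 0, 0, -0.5, 0, -1]'

```text
time_s: 28.85
ee_pos: [0.4544, -0.181, 0.1373]
eef_rot: [-2.946, 1.09, -0.004]
contact_force: [-0.6, -0.6, -1.9]
gripper_width: 0.0148
```

```bash
python3 f.py; python3 - <<'E'
from h import *
from rig import env
s=env.state();plan(s,[.4682,.1855,.135],np.radians(7.81),20)
E
```

```text
[ 0.4544 -0.181   0.1373] travel mm 80.2 F along u -0.09 [-0.6 -0.6 -1.9] [-0.03  0.   -0.02] -40.61
[np.float64(-1.14), np.float64(-1.44), np.float64(0.01), np.float64(-0.042)]
[np.float64(-1.08), np.float64(-1.48), np.float64(0.01), np.float64(-0.042)]
[np.float64(-1.02), np.float64(-1.53), np.float64(0.01), np.float64(-0.042)]
[np.float64(-0.95), np.float64(-1.57), np.float64(0.01), np.float64(-0.042)]
[np.float64(-0.88), np.float64(-1.61), np.float64(0.01), np.float64(-0.042)]
[np.float64(-0.81), np.float64(-1.64), np.float64(0.01), np.float64(-0.042)]
[np.float64(-0.74), np.float64(-1.68), np.float64(0.01), np.float64(-0.042)]
[np.float64(-0.67), np.float64(-1.71), np.float64(0.01), np.float64(-0.042)]
[np.float64(-0.6), np.float64(-1.73), np.float64(0.01), np.float64(-0.042)]
[np.float64(-0.53), np.float64(-1.76), np.float64(0.01), np.float64(-0.042)]
[np.float64(-0.45), np.float64(-1.78), np.float64(0.01), np.float64(-0.042)]
[np.float64(-0.38), np.float64(-1.79), np.float64(0.01), np.float64(-0.042)]
[np.float64(-0.3), np.float64(-1.81), np.float64(0.01), np.float64(-0.042)]
[np.float64(-0.22), np.float64(-1.82), np.float64(0.01), np.float64(-0.042)]
[np.float64(-0.15), np.float64(-1.83), np.float64(0.01), np.float64(-0.042)]
[np.float64(-0.07), np.float64(-1.83), np.float64(0.01), np.float64(-0.042)]
[np.float64(0.01), np.float64(-1.83), np.float64(0.01), np.float64(-0.042)]
[np.float64(0.09), np.float64(-1.83), np.float64(0.01), np.float64(-0.042)]
[np.float64(0.16), np.float64(-1.83), np.float64(0.01), np.float64(-0.042)]
[np.float64(0.24), np.float64(-1.82), np.float64(0.01), np.float64(-0.042)]
```

>>> arm_command --series '[-1.14, -1.44, 0, -0.042, -1, -1.08, -1.48, 0, -0.042, -1, -1.02, -1.53, 0, -0.042, -1, -0.95, -1.57, 0, -0.042, -1, -0.88, -1.61, 0, -0.042, -1, -0.81, -1.64, 0, -0.042, -1, -0.74, -1.68, 0, -0.042, -1, -0.67, -1.71, 0, -0.042, -1, -0.6, -1.73, 0, -0.042, -1, -0.53, -1.76, 0, -0.042, -1]'

```text
time_s: 29.85
ee_pos: [0.4607, 0.0032, 0.1352]
eef_rot: [3.109, -0.449, -0.001]
contact_force: [-0.1, 0.3, -1.5]
gripper_width: 0.0153
```

>>> arm_command --series '[-0.45, -1.78, 0, -0.042, -1, -0.38, -1.79, 0, -0.042, -1, -0.3, -1.81, 0, -0.042, -1, -0.22, -1.82, 0, -0.042, -1, -0.15, -1.83, 0, -0.042, -1, -0.07, -1.83, 0, -0.042, -1, 0, -1.83, 0, -0.042, -1, 0.09, -1.83, 0, -0.042, -1, 0.16, -1.83, 0, -0.042, -1, 0.24, -1.82, 0, -0.042, -1]'

```text
time_s: 30.85
ee_pos: [0.4683, 0.1867, 0.1352]
eef_rot: [3.134, 0.21, -0.0]
contact_force: [-0.8, 0.3, -1.1]
gripper_width: 0.0151
```

>>> arm_command --series '[0, 0, 0.5, 0, -1, 0, 0, 0.8, 0, -1, 0, 0, 0.8, 0, -1, 0, 0, 0.8, 0, -1, 0, 0, 0.6, 0, -1, 0, 0, 0.5, 0, -1, 0, 0, 0, 0, -1, 0, 0, 0, 0, -1, 0, 0, 0, 0, -1, 0, 0, 0, 0, -1]'

```text
time_s: 31.85
ee_pos: [0.4685, 0.1858, 0.0957]
eef_rot: [-3.135, -0.206, -0.001]
contact_force: [-0.1, 0.6, -1.6]
gripper_width: 0.0152
```

```bash
python3 - <<'E'
from h import *
from rig import env,camera
s=env.state();print(s["ee_pos"],np.degrees(yaw(s)),s["qd"].round(3))
plan(s,[.4682,.1855,s["ee_pos"][2]],np.radians(7.81),1)
c=camera("wrist");f=c["frame"]
cv2.imwrite("pics/c10.png",cv2.resize(f[50:450,160:480,::-1],(480,600)))
E
```

```text
[0.46852887 0.18578721 0.09569219] 7.5203838604004805 [-0.001  0.002 -0.001  0.     0.001  0.   ]
[np.float64(-0.04), np.float64(0.02), np.float64(-0.0), np.float64(-0.005)]
```

View pics/c10.png

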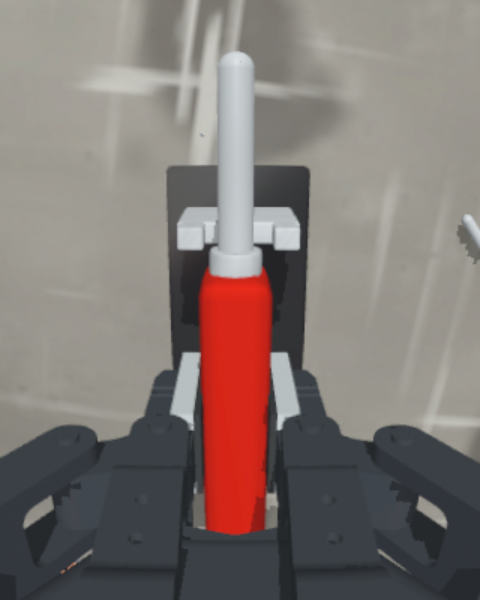

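The hook is centred over the cradles and hasn't slipped in the grip (the rod end is at the same pixel row as before). I'll lower it to just on the seats and release.

>>> arm_command --series '[0, 0, 0.6, -0.005, -1, 0, 0, 0.9, 0, -1, 0, 0, 0.9, 0, -1, 0, 0, 0.8, 0, -1, 0, 0, 0.8, 0, -1, 0, 0, 0.7, 0, -1, 0, 0, 0.6, 0, -1, 0, 0, 0.4, 0, -1, 0, 0, 0.2, 0, -1, 0, 0, 0.1, 0, -1]'

```text
time_s: 32.9
ee_pos: [0.4685, 0.1857, 0.0353]
eef_rot: [3.134, 0.214, 0.0]
contact_force: [0.2, 0.3, -0.8]
gripper_width: 0.015
```

>>> arm_command --series '[0, 0, 0, 0, -1, 0, 0, 0, 0, -1, 0, 0, 0, 0, -0.6, 0, 0, 0, 0, -0.4, 0, 0, 0, 0, -0.2, 0, 0, 0, 0, 0, 0, 0, 0, 0, 0, 0, 0, 0, 0, 0, 0, 0, 0, 0, 0, 0, 0, 0, 0, 0]'

```text
time_s: 33.9
ee_pos: [0.4684, 0.1856, 0.0353]
eef_rot: [3.134, 0.214, 0.0]
contact_force: [0.2, -0.1, -0.7]
gripper_width: 0.0426
```

>>> arm_command --series '[0, 0, -0.3, 0, 0, 0, 0, -0.7, 0, 0, 0, 0, -1.2, 0, 0, 0, 0, -1.6, 0, 0, 0, 0, -2, 0, 0, 0, 0, -2.3, 0, 0, 0, 0, -2.4, 0, 0, 0, 0, -2.4, 0, 0, 0, 0, -2, 0, 0, 0, 0, -1, 0, 0]'

```text
time_s: 34.9
ee_pos: [0.4691, 0.1859, 0.1977]
eef_rot: [-3.132, -0.214, -0.006]
contact_force: [-0.5, 0.6, -0.5]
gripper_width: 0.0425
```

```bash
python3 - <<'E'
from h import *
from rig import env,camera
camera("side");camera("side");camera("side")
s=env.state();print(s["time_s"],s["ee_pos"],np.degrees(yaw(s)),s["qd"].round(3))
c=camera("wrist");f=c["frame"]
for m,st,ce in blobs(mask(f,"red"),800):
    P=onz(c,rect(m)[:,0],.066,s)[:,:2];r=cv2.minAreaRect((P*1000).astype(np.float32))
    print("red",np.round(r[0],1),np.round(r[1],1),r[2])
b=camera("side")
for m,st,ce in blobs(mask(b["frame"],"orange"),100):
    P=onz(b,rect(m)[:,0],.067)[:,:2];r=cv2.minAreaRect((P*1000).astype(np.float32));print("lip",np.round(r[0],1),np.round(r[1],1),r[2])
g=b["frame"][:,:,::-1]
cv2.imwrite("pics/c11.png",np.hstack([cv2.resize(f[0:400,160:480,::-1],(400,500)),cv2.resize(g[180:400,210:386],(400,500))]))
E
```

```text
35.05 [0.46840146 0.185836   0.194638  ] 7.802265788451461 [ 0.002  0.013 -0.035 -0.009  0.007 -0.001]
red [543.4  65.3] [13.3 45.3] 45.83218765258789
red [467.6 186.1] [77.8 15.3] 7.40876579284668
lip [ 513.1 -240.6] [50.2 34.8] 49.18168640136719
```

View pics/c11.png

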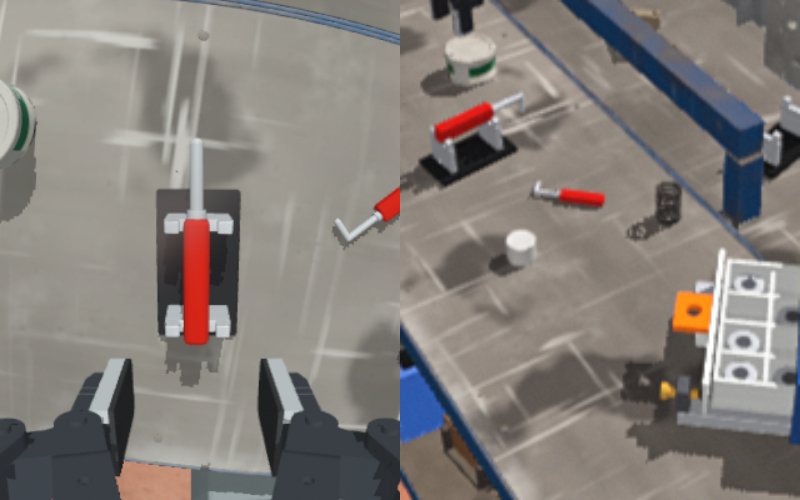

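The hook lies in its cradles as at the start, the lip has moved 79 mm out, and the other things are in place. I'll hand in.

```bash
python3 -c "
from rig import env
print(env.sign_off(), env.state()['time_s'])"
```

```text
the job is handed in; nothing more can be done
the job is handed in; nothing more can be done
```

The tray is out against its stop screw, the hook is back in its rest, and the job was handed in at about 35 s of the 72 s allowed. No verdict was reported.

- **Pull:** I put the hook's tip about 14 mm down the finger hole and drew the tray out at a drag of about 4 N. At contact, the pull rose to about 12 N and I held it there for under a second. That is roughly 8 N on the nose, inside the firm range of 5 to 15 N.
- **Tray:** in the side camera the lip moved about 79 mm from where it started, which matches the stop distance I had estimated beforehand.
- **Hook:** after release it lay in its cradles within about 1 mm and 0.5° of where it started, tip the same way. I judged its height and level from the pictures and the lowering height only.
- **Other things:** the spring, tin, loose tappet and small hook looked unmoved in the last picture. I did not check the spark plug again at the end; nothing came near it. No forces beyond those above showed up in the readings, which I took only between moves.

No check failed. The one disagreement was that the tip measured about 2 mm shorter than nominal in the wrist camera, so I centred on the measured position and it entered without contact.

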